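# Check a capped reagent bottle against the check mass on a two-pan balance and sort it

## Task

Find out whether the white bottle with the blue cap that stands beside the gloves at the front of the bench is heavier or lighter than the steel check mass: set it gently on the empty pan of the two-pan balance while the beam is locked, swing the lock lever fully over to free the beam, see which way the beam tips once it rests, and swing the lever fully back to lock it before you handle the bottle again. If the bottle is heavier it is still good stock: stand it in the front row midway between the beaker and the brown bottle, in line with them; if it is lighter it is spent: stand it midway between the beaker and the wash bottle, for rinsing. Leave the check mass on its pan and do not shift the vessels of the row.

Things in the scene. Friction and masses are not known exactly. Their poses are not given: they have to be found in the camera images.
- bottle_centre (a point): Half-way up the capped plastic bottle to be checked, 59 mm above its underside: white round body 58 mm across and about 80 mm high, sloping shoulder, ribbed blue screw cap 36 mm across and 20 mm high at the top; 118 mm high over all. z is its upright axis. The cap is fixed and its sides can be gripped. Its mass is hidden, between 0.13 and 0.35 kg, and shows only on the balance.
- balance: Two-pan balance, fixed: grey base 112 x 236 mm, 22 mm high; origin on the bench under its centre, x from front (lever side) to back, y from right to left pan. Beam along y, pivot 76 mm up between two grey cheeks; a steel pan on each end, 85 mm from the centre. Pointer and white scale at the middle, top 186 mm up. The pans stay level, so it does not matter where on a pan a load stands.
- pan_left_top (a point): Centre of the top face of the empty left pan (the +y end of the balance): flat steel disc 96 mm across, 3 mm thick, 104 mm above the bench while the beam is locked; it sinks or rises up to 9 mm when the beam is free. A bottle that stands on it has its centre 59 mm above this point.
- pan_right_top (a point): Centre of the top face of the right pan (the -y end of the balance), alike; it carries the check mass.
- check_mass_centre (a point): The check mass, 25 mm above its underside: polished steel cylinder 31 mm across with a small knob, 50 mm high over all, 0.24 kg, standing loose on the right pan, where it stays.
- beam (a joint): Tilt of the beam in rad, 0 level, limits -0.10 to 0.10. Positive: left pan up, right pan with the check mass down (the bottle is lighter); negative: left pan down (heavier). A difference of 2 percent or more takes the freed beam to its limit within about 2 s; with less it may rest part of the way.
- lock_lever (a joint): Angle of the beam-lock lever in rad: 0 locked (beam held level; lever points to front and left), 0.8 free (end stop; lever points straight to the front). It swings level about an upright axis, anticlockwise from above as it frees the beam, needs about 1 to 2 N at the knob and stays where left. Beam play grows with the angle, full from 0.6 rad; below 0.1 rad counts as locked.
- lever_knob (a point): The black upright knob at the end of the lock lever, 30 mm above the lever hub's foot and 56 mm above the bench: a grip about 15 mm across (18 mm at the head), from 27 mm to 69 mm above the bench, 85 mm from the lever's axis. The lever arm, 8 mm thick, lies 31 to 39 mm above the bench. Push the knob's side with the closed fingertips.
- lever_axis (a point): Point on the upright axis of the lock lever, 56 mm above the bench; it lies 43 mm in front of the balance's centre (towards -x of the balance).
- beaker: The middle one of the three vessels that stand in a row near the front edge of the bench: clear glass beaker, 72 mm across the rim and 92 mm high, loose; origin on the bench under its centre. Its y axis runs along the row; the brown bottle and the wash bottle stand 200 mm from it (centre to centre), one on either side; which is on which side changes.
- brown_bottle: Brown bottle with black cap at one end of the front row, 66 mm across and 150 mm high, about 0.4 kg, loose; origin on the bench under its centre.
- wash_foot (a point): White wash bottle with a red cap and a thin bent spout at the other end of the front row, body 66 mm across, 197 mm high over all, loose; this point lies on the bench under the centre of its round body.
There are look-alikes about, which are no part of the job. Of the things shaped like the brown_bottle, the brown one is meant.

How it is judged:
By the outcome, as a careful person would: the job done as asked, in the order asked, and still so for the second after the job is handed in, with the robot touching nothing.
It also fails if it takes over 72 s, if anything falls off the work surface, if the arm or the gripper's body presses on something with over 40 N, if the wrist force passes 120 N, or if a joint passes its speed limit or range.

## Robot

A 6-joint arm with a two-finger parallel gripper is mounted at the origin on a cart in front of the work surface, level with it; the furniture and walls round the work are solid. World frame = base frame: x ahead of the robot, y to its left, z up, the work surface at z = 0. Lengths are in m, angles in degrees, forces in N, time in s.
With the tool pointing down it reaches from about 0.275 to 0.75 m from the base axis. Payload 10.2 kg.
Tool frame: the origin (TCP) lies midway between the tips of the shut fingers; the grasp point (between the pads) lies 19 mm behind it; z points along the fingers, y is the direction in which the jaws open and shut (so a half turn about z gives the same grasp; the last joint's range is limited). The gripper opens to 85 mm and grips with 20 to 120 N. Pads are 22 mm wide; open, the fingers measure 114 mm over their backs; the gripper's body (76 mm by 85 mm) begins 54 mm behind the grasp point. The pads swing forward as they close: fully open they stand 13 mm farther back than shut.
Start: joints at [58.992, 17.928, 85.812, -0, 76.261, -12.8], TCP at [0.164, 0.499, 0.231] pointing down, gripper open.
Joint ranges: [-168.41, 168.41], [-55.51, 124.54], [10.69, 146.95], [-70.63, 250.63], [1, 178], [-165.06, 165.06]. Speed limits (degrees/s): [136.94, 136.94, 172.46, 180, 180, 180].

## Interface

Orientations are given as [roll, pitch, yaw] about the fixed x, y, z axes, in that order (R = Rz(yaw) Ry(pitch) Rx(roll)).
In Python, from bench import get_state, grab_frame, hand_in gives the robot as it stands.
- The arm moves only by the tool arm_command, never from a script. Its arguments are lists of equal length, an entry for each row: "offset": the shift along the world's x, y, z scaled (see below), a list of three; "dr": the turn, a rotation vector about the world's x, y, z scaled (see below), a list of three; "fingers": the opening, from 0 (shut) to 1 (fully open). A call has 1 to 8 rows; each row shifts and turns the commanded pose from where the row before left it; what a row does not reach is not made up. The controller multiplies each number of a shift by 5 cm and each number of a turn by 4 degrees. A row lasts 1/8 s, in which the tool goes at most 62.5 mm and 10.7 degrees, less where a joint would pass 70% of its speed; a pose out of reach is approached as far as the arm can. A call with a number of a shift or a turn outside -1 to 1 is refused whole. A call with a gripper value outside its range is refused whole. The fingers move at their own pace and stop on an object; the grip force is fixed at half the most. Time passes only in rows, so rows that do not move let the fingers close. It gives the time, the measured TCP pose, the force and the opening at its end, in the units of the state.
- get_state(): the state, without advancing time (a new reading comes with each control period).
- grab_frame(name): name is "scene" or "top" or "wrist"; returns a dict with "frame" (420x560x3 uint8, red, green, blue), "depth" (420x560 float32, m along the optical axis (not along the pixel's ray), 0 where there is no reading), "mtx" (3x3 intrinsics, pixels), "k1" (the pictures are not rectified: a ray, as slopes to the right and down, at radius r is drawn at 1 + k1 r^2 times it, then the intrinsics apply), "extrinsics" (4x4, takes a point from camera to world coordinates). Camera axes: x right, y down, z forward; pixel columns grow to the right and rows downward; lengths in m; the calibration is good to about 2 mm. A picture is of the moment at which its call begins.
- hand_in(): hands the job in, once; it reports no verdict.
The state is a dict: "t": time; "q": joint angles; "qvel": joint speeds; "tau": joint torques, N m; "tcp_pos": TCP position; "eef_rot": TCP orientation; "wrist_force": force on the tool from outside, world axes, zero at the start; "torque": the same for the moment, N m; "width": opening from 0.0 (shut) to 1.0 (fully open).
Only numpy, scipy, OpenCV 4.12 (cv2) and the standard library are available. Lean on these libraries where they do the work, as an engineer would, in place of code of your own. Each camera call takes 0.05 s, during which the arm holds its last target.

## Working session

There is one attempt and no reset: what is moved stays moved. The work goes in short steps, Python scripts to look and compute and a tool call to move; the robot and the scene stay as the last step left them, time stands still between calls to the robot, and variables do not carry over. Pictures are saved under pics/ and viewed, and the job is handed in when it is done.

Besides the shell and the picture viewer there is one more tool, called after "Request:" as name(argument=value, ...), one argument or row to a line, values as JSON. arm_command: Moves the arm, as the interface text tells. Its arguments: {"type":"object","properties":{"offset":{"type":"array","items":{"type":"array","items":{"type":"number"}}},"dr":{"type":"array","items":{"type":"array","items":{"type":"number"}}},"fingers":{"type":"array","items":{"type":"number"}}},"required":["offset","dr","fingers"]}

```bash
mkdir -p pics; ls; cat > h.py <<'E'
import numpy as np, cv2
from bench import get_state, grab_frame, hand_in
def save(n,name):
    f=grab_frame(n); cv2.imwrite(f'pics/{name}.png',cv2.cvtColor(f['frame'],cv2.COLOR_RGB2BGR))
    np.savez(f'{name}.npz',**{k:np.array(v) for k,v in f.items()}); return f
def load(name): return dict(np.load(f'{name}.npz'))
def ray(f,u,v):
    K=np.array(f['mtx']);d=np.array([(u-K[0,2])/K[0,0],(v-K[1,2])/K[1,1]]);s=d.copy()
    for _ in range(20): s=d/(1+float(f['k1'])*(s@s))
    E=np.array(f['extrinsics']);return E[:3,3],E[:3,:3]@np.array([s[0],s[1],1])
def pz(f,u,v,z):
    o,r=ray(f,u,v);return o+r*(z-o[2])/r[2]
def pd(f,u,v):
    o,r=ray(f,u,v);return o+r*f['depth'][int(round(v)),int(round(u))]
def crop(name,u0,v0,u1,v1,out,s=4):
    im=cv2.imread(f'pics/{name}.png')[v0:v1,u0:u1];cv2.imwrite(f'pics/{out}.png',cv2.resize(im,None,fx=s,fy=s,interpolation=cv2.INTER_CUBIC))
E
python3 - <<'E'
from h import *
for n in ['scene','top','wrist']: f=save(n,n+'0'); print(n,f['extrinsics'],f['mtx'],f['k1'])
print(get_state())
E
```

```text
pics
scene [[ 0.74591684 -0.36275894  0.55858215 -0.13015876]
 [-0.66602677 -0.40115671  0.62887331 -0.75959816]
 [-0.00405043 -0.84111786 -0.54083671  0.71931248]
 [ 0.          0.          0.          1.        ]] [[400.55799456   0.         278.6950369 ]
 [  0.         400.55799456 210.14135717]
 [  0.           0.           1.        ]] -0.06458535487284299
top [[-1.11717067e-02 -9.89486636e-01  1.44192202e-01  2.98267860e-01]
 [-9.99932842e-01  1.14994864e-02  1.43996450e-03 -3.01448224e-02]
 [-3.08296190e-03 -1.44166432e-01 -9.89548652e-01  1.50949482e+00]
 [ 0.00000000e+00  0.00000000e+00  0.00000000e+00  1.00000000e+00]] [[433.06800702   0.         280.31610771]
 [  0.         433.06800702 210.93636569]
 [  0.           0.           1.        ]] -0.05065457480919
wrist [[ 0.31282321  0.89847109  0.30804439  0.08411456]
 [ 0.94981082 -0.29556419 -0.10247548  0.52325741]
 [-0.00102436  0.3246406  -0.94583689  0.37361294]
 [ 0.          0.          0.          1.        ]] [[358.49332716   0.         290.18903723]
 [  0.         358.49332716 205.99061798]
 [  0.           0.           1.        ]] -0.09707201511867941
{'t': 0.15, 'q': array([ 5.89923867e+01,  1.79518117e+01,  8.58421701e+01,  1.30388184e-03,
        7.62608635e+01, -1.28013318e+01]), 'qvel': array([ 0.01242621, -0.10398011, -0.16452275,  0.02951213,  0.0053281 ,
        0.05628257]), 'tau': array([ 1.69761272e-03, -4.12367427e+01, -2.59803557e+01, -1.63961990e-04,
        3.13597273e-03,  1.76271345e-05]), 'tcp_pos': array([0.16395341, 0.49855176, 0.23088103]), 'eef_rot': array([-1.79946798e+02, -1.33869576e-02,  1.61793402e+02]), 'wrist_force': array([-0.73416836, -0.36891939, -0.25551995]), 'torque': array([-0.02227462,  0.0266899 , -0.06737806]), 'width': 1.000728490032294}
```

View pics/scene0.png

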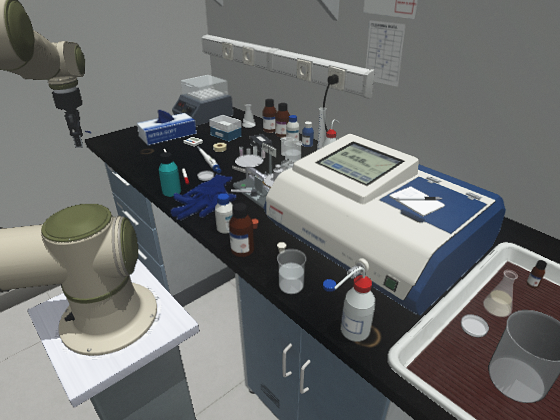

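View pics/top0.png

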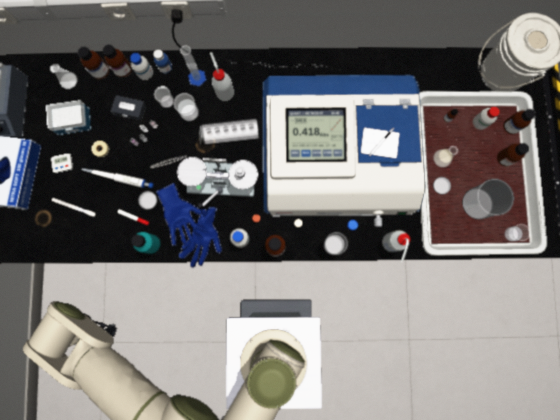

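View pics/wrist0.png

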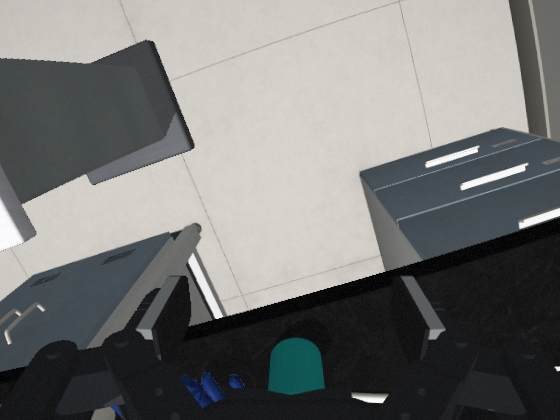

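```bash
python3 - <<'E'
from h import *
crop('top0',150,140,290,270,'c1',5); crop('scene0',190,110,330,270,'c2',4)
crop('top0',255,200,425,270,'c3',4)
E
```

```text
(no output)
```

View pics/c1.png

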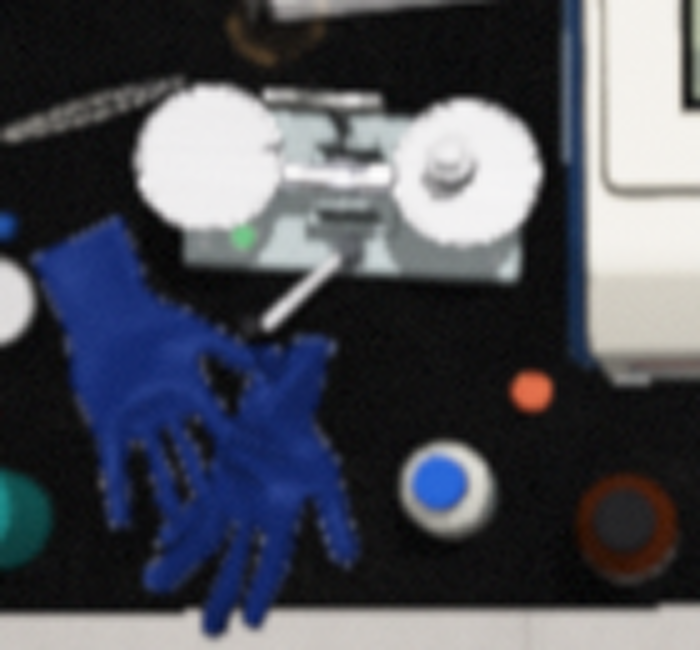

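View pics/c2.png

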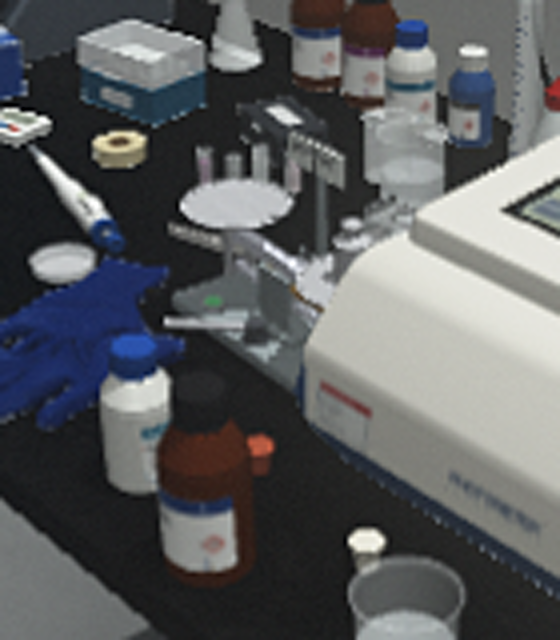

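View pics/c3.png

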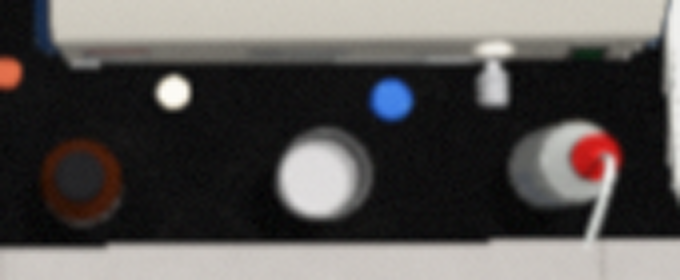

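```bash
python3 - <<'E'
from h import *
f=load('top0')
for n,u,v,z in [('bot',238,236.8,.118),('bot shoulder',239.6,238,.08),('brown',275.4,243.6,.15),('beaker rim',336.2,243.7,.092),('wash cap',255+595/4,200+157/4,.17),
 ('knob',202,205.2,.069),('lpan',191.6,171.4,.104),('rpan',243.4,174.2,.104),('orange',256.5,218,.02),('wht',298.3,223,.02),('edge240',240,261,0),('edge290',290,261,0),('glove right',221,252,.02),('analyzer leftfront',265+3,214,.05)]:
  print(n,pz(f,u,v,z).round(4), pd(f,u,v).round(3))
g=load('scene0')
print(pd(g,223,198),pd(g,238,210),pd(g,291,256))
# pan fit by depth
for F,nm in((f,'top'),(g,'scene')):
  H,W=F['depth'].shape; pts=[]
  V,U=np.mgrid[0:H,0:W]
  K=F['mtx'];d=np.stack([(U-K[0,2])/K[0,0],(V-K[1,2])/K[1,1]],-1);s=d.copy()
  for _ in range(20): s=d/(1+float(F['k1'])*(s**2).sum(-1,keepdims=True))
  P=np.concatenate([s,np.ones((H,W,1))],-1)*F['depth'][...,None]
  E=F['extrinsics'];P=P@E[:3,:3].T+E[:3,3]
  np.save(nm+'P.npy',P)
  for lo,hi,x0,x1,y0,y1 in [(.098,.112,.3,.6,.05,.4),(.135,.16,.2,.4,-.1,.05),(.108,.128,.2,.4,0.03,.15),(.14,.16,.2,.4,-.1,.05),(.085,.1,.2,.4,-.3,-.1)]:
    m=(P[...,2]>lo)&(P[...,2]<hi)&(P[...,0]>x0)&(P[...,0]<x1)&(P[...,1]>y0)&(P[...,1]<y1)
    n,l,st,c=cv2.connectedComponentsWithStats(m.astype(np.uint8))
    for i in range(1,n):
      if st[i,4]>10:
        q=P[l==i]; print(nm,lo,st[i,4],c[i].round(1),q.mean(0).round(4),q.min(0).round(3),q.max(0).round(3))
E
```

```text
bot [0.4184 0.1092 0.118 ] [0.418 0.109 0.121]
bot shoulder [0.4176 0.1077 0.08  ] [0.414 0.104 0.121]
brown [ 0.3929 -0.0116  0.15  ] [ 0.393 -0.011  0.143]
beaker rim [ 0.3943 -0.2098  0.092 ] [ 0.397 -0.215  0.05 ]
wash cap [ 0.4001 -0.4107  0.17  ] [ 0.401 -0.413  0.163]
knob [0.5308 0.2361 0.069 ] [0.532 0.237 0.062]
lpan [0.6397 0.2662 0.104 ] [0.638 0.265 0.111]
rpan [0.6279 0.0932 0.104 ] [0.621 0.091 0.132]
orange [0.4915 0.0549 0.02  ] [0.49  0.054 0.029]
wht [ 0.4724 -0.0898  0.02  ] [ 0.472 -0.089  0.027]
edge240 [0.3444 0.1139 0.    ] [0.344 0.114 0.003]
edge290 [ 0.3425 -0.0596  0.    ] [ 0.366 -0.075 -0.811]
glove right [0.3752 0.1773 0.02  ] [ 0.376  0.18  -0.001]
analyzer leftfront [0.5009 0.014  0.05  ] [ 0.509  0.016 -0.006]
[0.41413841 0.09794454 0.11774697] [ 0.38029253 -0.02308735  0.1483417 ] [ 0.41526002 -0.1914743   0.07550937]
top 0.098 29 [190.  183.9] [0.5964 0.27   0.1075] [0.592 0.25  0.104] [0.6   0.293 0.112]
top 0.098 81 [242.8 184.9] [0.5919 0.0953 0.1028] [0.581 0.061 0.098] [0.6   0.128 0.109]
top 0.135 82 [274.6 245. ] [ 0.3885 -0.009   0.1493] [ 
[... 200 characters left out ...]
246  0.085] [ 0.4   -0.176  0.098]
scene 0.098 24 [239.6 164.7] [0.5947 0.2581 0.1072] [0.588 0.233 0.104] [0.599 0.286 0.11 ]
scene 0.098 36 [170.8 169.2] [0.4046 0.3954 0.1037] [0.387 0.389 0.098] [0.426 0.4   0.112]
scene 0.098 42 [267.7 182.8] [0.5895 0.1029 0.1015] [0.578 0.079 0.098] [0.6   0.134 0.104]
scene 0.098 48 [222.6 201.8] [0.4123 0.0988 0.105 ] [0.402 0.09  0.099] [0.435 0.116 0.112]
scene 0.135 127 [238.  209.3] [ 0.3848 -0.0168  0.1458] [ 0.372 -0.032  0.135] [0.4   0.007 0.151]
scene 0.14 105 [237.9 208.5] [ 0.3855 -0.0157  0.1475] [ 0.372 -0.032  0.14 ] [0.4   0.007 0.151]
scene 0.085 74 [285.5 261.9] [ 0.3784 -0.2106  0.0892] [ 0.361 -0.248  0.085] [ 0.4   -0.177  0.094]
```

The bottle to check is the white one with the blue cap at top (239,237), to the right of the gloves. The look-alikes at top (140,66) and (162,60) are at the back, so they are out. Crop c1 confirms it, and also shows the empty left pan at (192,171) and the check mass on the right pan at (240,173).

Request:
arm_command(
  offset=[
    [0.4,-0.8,0.2],
    [0.5,-0.9,0.2],
    [0.6,-0.9,0.1],
    [0.6,-0.9,0],
    [0.6,-0.9,0],
    [0.6,-0.9,0],
    [0.6,-0.9,0],
    [0.6,-0.9,0],
  ],
  dr=[
    [0,0,-1],
    [0,0,-1],
    [0,0,-1],
    [0,0,-1],
    [0,0,-1],
    [0,0,-1],
    [0,0,-1],
    [0,0,-1],
  ],
  fingers=[1,1,1,1,1,1,1,1],
)

```text
t: 1.15
tcp_pos: [0.3897, 0.1421, 0.2563]
eef_rot: [180.0, -0.0, 129.7]
wrist_force: [0.9, 0.1, 0.5]
width: 0.999
```

Request:
arm_command(
  offset=[
    [0.3,-0.5,0],
    [0,0,0],
    [0,0,0],
    [0,0,0],
    [0,0,0],
    [0,0,0],
    [0,0,0],
    [0,0,0],
  ],
  dr=[
    [0,0,-1],
    [0,0,-1],
    [0,0,-1],
    [0,0,-1],
    [0,0,-1],
    [0,0,-1],
    [0,0,-1],
    [0,0,-1],
  ],
  fingers=[1,1,1,1,1,1,1,1],
)

```text
t: 2.15
tcp_pos: [0.4039, 0.1187, 0.2561]
eef_rot: [-180.0, -0.0, 97.7]
wrist_force: [-0.3, 0.5, -0.6]
width: 0.999
```

```bash
python3 - <<'E'
from h import *
save('wrist','w1'); s=get_state();print(s['t'],s['tcp_pos'],s['eef_rot'])
E
```

```text
2.2 [0.4039351  0.11872459 0.25614474] [-1.79976360e+02 -3.17716920e-03  9.75067622e+01]
```

View pics/w1.png

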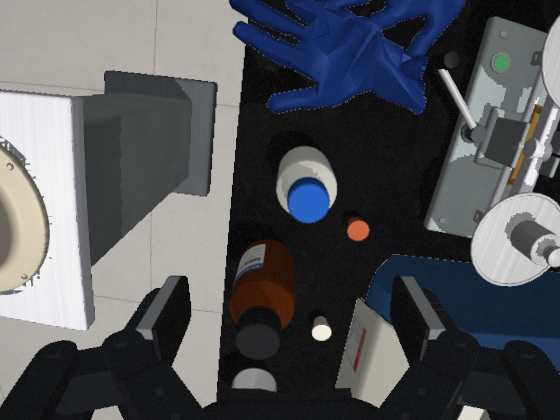

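```bash
python3 - <<'E'
from h import *
crop('w1',265,135,355,245,'c4',5); crop('w1',400,0,560,160,'c5',4)
E
```

```text
(no output)
```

View pics/c4.png

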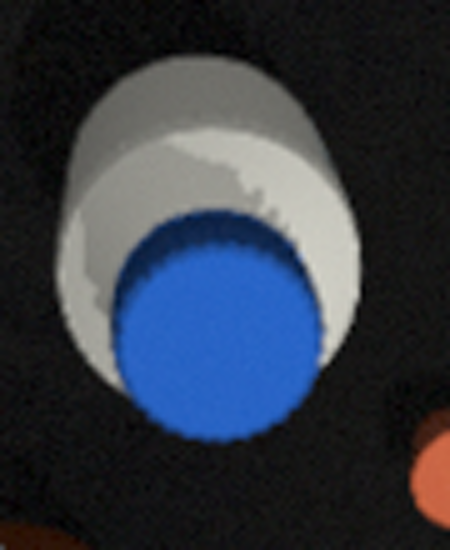

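View pics/c5.png

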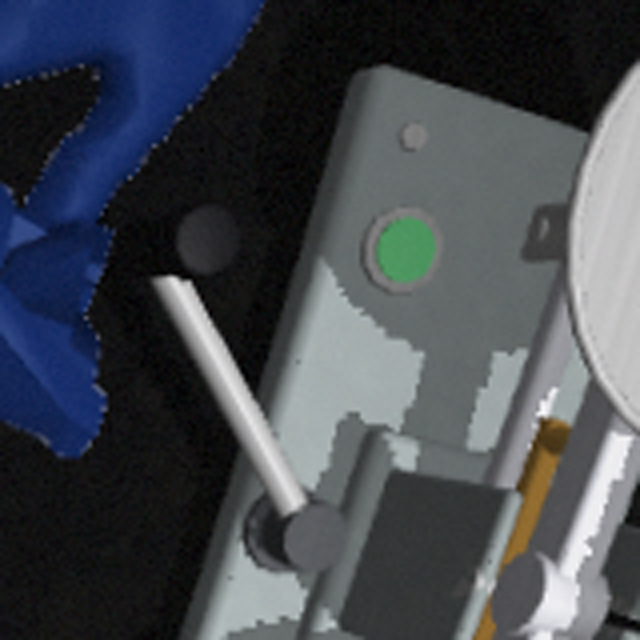

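```bash
python3 - <<'E'
from h import *
f=load('w1')
print(f['extrinsics'][:3,3])
for n,u,v,z in [('cap',308.4,203.6,.118),('knob',452,60,.069),('hub',479,134,.05),('orange',357.5,229.5,.03),('brown',258,334,.15),('rpan',518,239,.104)]:
  print(n,pz(f,u,v,z).round(4), pd(f,u,v).round(3))
E
```

```text
[0.39257849 0.20023341 0.39892781]
cap [0.4199 0.1086 0.118 ] [0.42  0.109 0.118]
knob [0.531  0.2421 0.069 ] [0.531 0.242 0.068]
hub [0.5841 0.1813 0.05  ] [0.591 0.181 0.038]
orange [0.4874 0.0571 0.03  ] [0.489 0.054 0.023]
brown [ 0.392  -0.0022  0.15  ] [ 0.392 -0.002  0.15 ]
rpan [0.6225 0.0958 0.104 ] [0.614 0.1   0.115]
```

Request:
arm_command(
  offset=[
    [0.16,-0.1,0],
    [0.16,-0.1,-0.5],
    [0,0,-0.8],
    [0,0,-0.8],
    [0,0,-0.6],
    [0,0,-0.3],
    [0,0,-0.16],
    [0,0,0],
  ],
  dr=[
    [0,0,-0.9],
    [0,0,-0.9],
    [0,0,0],
    [0,0,0],
    [0,0,0],
    [0,0,0],
    [0,0,0],
    [0,0,0],
  ],
  fingers=[1,1,1,1,1,1,1,1],
)

```text
t: 3.2
tcp_pos: [0.42, 0.1087, 0.0982]
eef_rot: [-180.0, -0.0, 90.6]
wrist_force: [0.3, -0.8, 1.4]
width: 1.002
```

```bash
python3 - <<'E'
from h import *
save('wrist','w2'); s=get_state();print(s['t'],s['tcp_pos'],s['eef_rot'])
E
```

```text
3.25 [0.42028957 0.10872489 0.09866068] [1.79970554e+02 2.09383037e-03 9.06149467e+01]
```

View pics/w2.png

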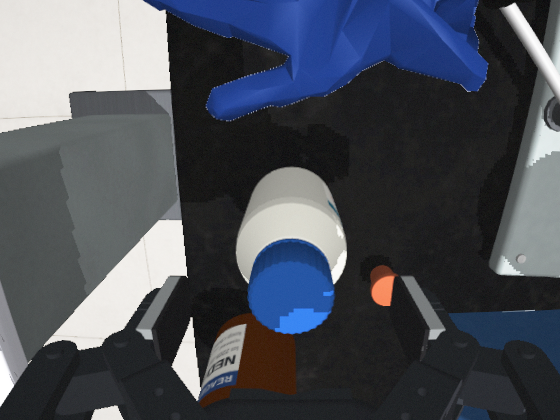

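The cap (290,285) sits centred between the open pads at (165,305) and (415,305). Closing now.

Request:
arm_command(
  offset=[
    [0,0,0],
    [0,0,0],
    [0,0,0],
    [0,0,0],
    [0,0,0],
    [0,0,0],
  ],
  dr=[
    [0,0,0],
    [0,0,0],
    [0,0,0],
    [0,0,0],
    [0,0,0],
    [0,0,0],
  ],
  fingers=[0.6,0.4,0.2,0,0,0],
)

```text
t: 4.0
tcp_pos: [0.4204, 0.1087, 0.0989]
eef_rot: [179.9, 0.0, 90.6]
wrist_force: [-1.1, 0.5, 6.5]
width: 0.401
```

```bash
python3 - <<'E'
from h import *
save('wrist','w3'); s=get_state();print(s['t'],s['tcp_pos'],s['eef_rot'],s['width'],s['wrist_force'])
E
```

```text
4.05 [0.42043184 0.1087312  0.09891307] [ 1.79934894e+02 -1.18569394e-04  9.05947280e+01] 0.39997429706811066 [-0.41281845  1.31493662  6.64743344]
```

View pics/w3.png

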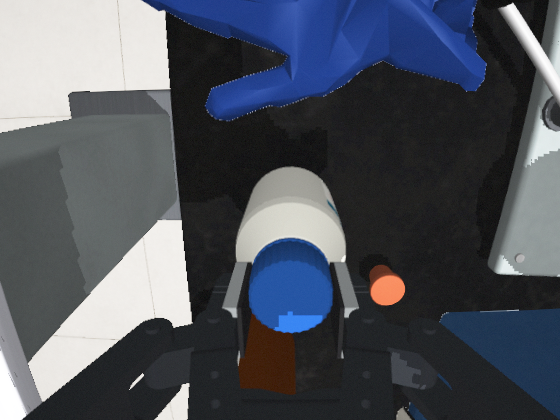

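Request:
arm_command(
  offset=[
    [0,0,0.2],
    [0,0,0.5],
    [0,0,0.8],
    [0,0,0.8],
    [0,0,0.6],
    [0,0.4,0.1],
    [0,0.6,0],
    [0,0.6,0],
  ],
  dr=[
    [0,0,0],
    [0,0,0],
    [0,0,0],
    [0,0,0],
    [0,0,0],
    [0,0,0],
    [0,0,0],
    [0,0,0],
  ],
  fingers=[0,0,0,0,0,0,0,0],
)

```text
t: 5.05
tcp_pos: [0.4197, 0.1895, 0.2486]
eef_rot: [-180.0, 0.0, 90.6]
wrist_force: [0.5, 0.6, -3.5]
width: 0.397
```

Request:
arm_command(
  offset=[
    [0.2,0.6,0],
    [0.5,0.6,0],
    [0.6,0.3,0],
    [0.6,0.1,0],
    [0.6,0,0],
    [0.6,0,0],
    [0.5,0,0],
    [0.3,0,0],
  ],
  dr=[
    [0,0,0],
    [0,0,0],
    [0,0,0],
    [0,0,0],
    [0,0,0],
    [0,0,0],
    [0,0,0],
    [0,0,0],
  ],
  fingers=[0,0,0,0,0,0,0,0],
)

```text
t: 6.05
tcp_pos: [0.6157, 0.2684, 0.2478]
eef_rot: [-179.9, 0.0, 90.6]
wrist_force: [0.3, 0.1, -2.6]
width: 0.4
```

```bash
python3 - <<'E'
from h import *
save('wrist','w4'); save('scene','s4');save('top','t4'); s=get_state();print(s['t'],s['tcp_pos'],s['eef_rot'],s['width'],s['wrist_force'])
crop('s4',190,70,330,230,'c6',4)
E
```

```text
6.2 [0.61490386 0.2685572  0.24770278] [-1.79915498e+02  1.91545320e-02  9.05757888e+01] 0.4006058157821071 [-0.58190959  0.18762762 -3.41965792]
```

View pics/w4.png

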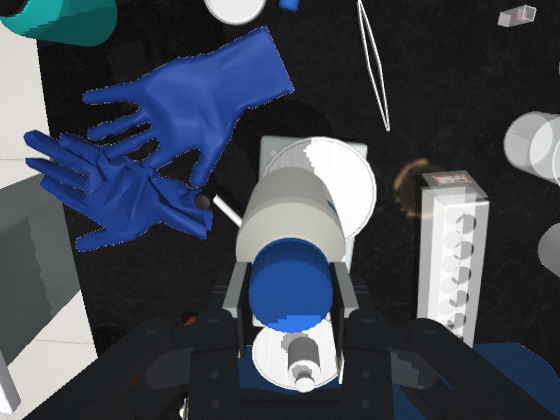

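View pics/c6.png

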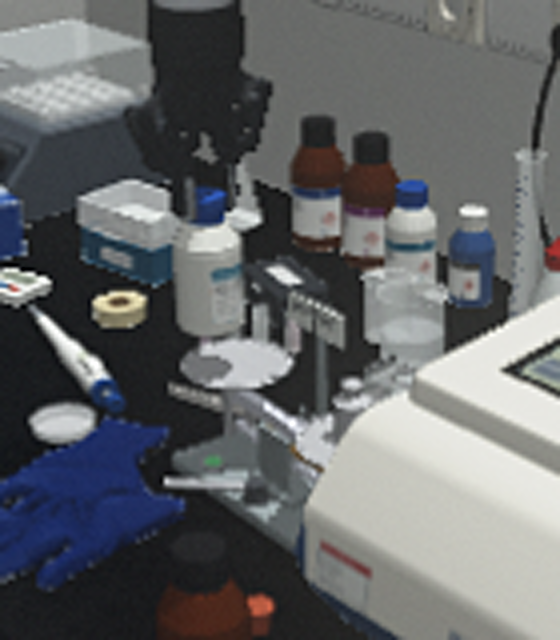

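```bash
python3 - <<'E'
from h import *
f=load('w4')
for u,v in [(375.5,190),(322,137),(362,152),(277,152),(366,225)]: print(pz(f,u,v,.104).round(4))
P=np.array([pz(f,u,v,.104)[:2] for u,v in [(375.5,190),(322,137),(362,152),(277,152),(366,225)]])
from scipy.optimize import least_squares
r=least_squares(lambda c:np.hypot(*(P-c).T)-.048,[.64,.266]);print(r.x,r.fun)
E
```

```text
[0.6865 0.267  0.104 ]
[0.64   0.3105 0.104 ]
[0.6729 0.2989 0.104 ]
[0.6042 0.298  0.104 ]
[0.681  0.2354 0.104 ]
[0.63959739 0.26315644] [-0.00089093 -0.00067789  0.0008186   0.00167605  0.00184139]
```

Request:
arm_command(
  offset=[
    [0.3,0,0],
    [0.32,0,0],
    [0,0,-0.25],
    [0,0,-0.25],
    [0,0,-0.15],
    [0,0,-0.08],
    [0,0,-0.06],
    [0,0,0],
  ],
  dr=[
    [0,0,0],
    [0,0,0],
    [0,0,0],
    [0,0,0],
    [0,0,0],
    [0,0,0],
    [0,0,0],
    [0,0,0],
  ],
  fingers=[0,0,0,0,0,0,0,0],
)

```text
t: 7.2
tcp_pos: [0.646, 0.2687, 0.2088]
eef_rot: [180.0, -0.0, 90.6]
wrist_force: [0.5, 1.2, -2.4]
width: 0.397
```

Request:
arm_command(
  offset=[
    [0,0,-0.04],
    [0,0,0],
  ],
  dr=[
    [0,0,0],
    [0,0,0],
  ],
  fingers=[0,0],
)

```text
t: 7.45
tcp_pos: [0.646, 0.2687, 0.2067]
eef_rot: [-180.0, 0.0, 90.6]
wrist_force: [1.2, -0.4, -2.6]
width: 0.399
```

Request:
arm_command(
  offset=[
    [0,0,-0.03],
    [0,0,0],
    [0,0,-0.02],
    [0,0,0],
  ],
  dr=[
    [0,0,0],
    [0,0,0],
    [0,0,0],
    [0,0,0],
  ],
  fingers=[0,0,0,0],
)

```text
t: 7.95
tcp_pos: [0.6461, 0.2688, 0.2044]
eef_rot: [180.0, -0.0, 90.6]
wrist_force: [0.2, -0.2, -2.1]
width: 0.396
```

Request:
arm_command(
  offset=[
    [0,0,-0.02],
    [0,0,0],
    [0,0,0],
  ],
  dr=[
    [0,0,0],
    [0,0,0],
    [0,0,0],
  ],
  fingers=[0,0,0],
)

```text
t: 8.32
tcp_pos: [0.6461, 0.2687, 0.2034]
eef_rot: [180.0, -0.0, 90.6]
wrist_force: [-0.6, 0.3, -0.7]
width: 0.4
```

Request:
arm_command(
  offset=[
    [0,0,-0.02],
    [0,0,0],
    [0,0,0],
  ],
  dr=[
    [0,0,0],
    [0,0,0],
    [0,0,0],
  ],
  fingers=[0,0,0],
)

```text
t: 8.7
tcp_pos: [0.6461, 0.2687, 0.2023]
eef_rot: [180.0, -0.0, 90.6]
wrist_force: [0.4, 0.7, -0.3]
width: 0.398
```

Force has fallen to about zero, so the pan is carrying the bottle. Releasing.

Request:
arm_command(
  offset=[
    [0,0,0],
    [0,0,0],
    [0,0,0],
    [0,0,0],
    [0,0,0],
    [0,0,0.3],
    [0,0,0.6],
    [0,0,0.8],
  ],
  dr=[
    [0,0,0],
    [0,0,0],
    [0,0,0],
    [0,0,0],
    [0,0,0],
    [0,0,0],
    [0,0,0],
    [0,0,0],
  ],
  fingers=[0.42,0.5,0.6,0.8,0.8,0.8,0.8,0.8],
)

```text
t: 9.7
tcp_pos: [0.6458, 0.2686, 0.2889]
eef_rot: [-180.0, 0.0, 90.6]
wrist_force: [-0.5, -0.4, 0.4]
width: 0.799
```

```bash
python3 - <<'E'
from h import *
save('wrist','w5'); save('scene','s5'); s=get_state();print(s['t'],s['tcp_pos'],s['eef_rot'],s['width'],s['wrist_force'])
crop('s5',190,70,330,230,'c7',4)
E
```

```text
9.8 [0.64695967 0.26898826 0.29375368] [ 1.79448588e+02 -1.24039005e-01  9.05960648e+01] 0.8016892652495682 [-0.5617702   0.12356027  0.31524525]
```

View pics/w5.png

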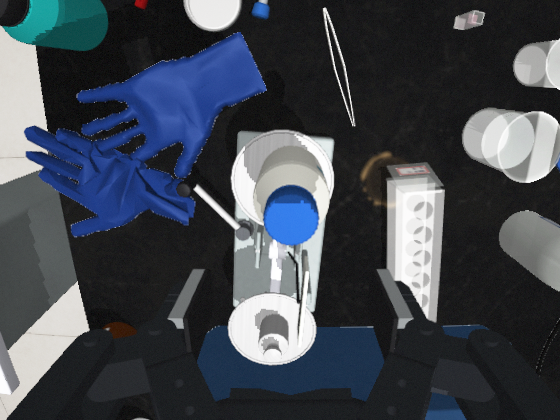

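View pics/c7.png

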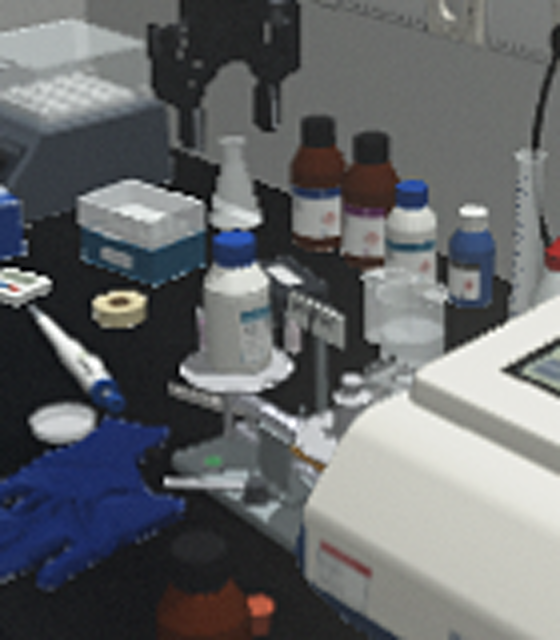

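```bash
python3 - <<'E'
from h import *
f=load('w5'); crop('w5',150,150,260,260,'c8',5)
for n,u,v,z in [('cap',291.5,215,.222),('knob',184,188,.069)]: print(n,pz(f,u,v,z).round(4))
E
```

```text
cap [0.6462 0.2729 0.222 ]
knob [0.5329 0.2453 0.069 ]
```

View pics/c8.png

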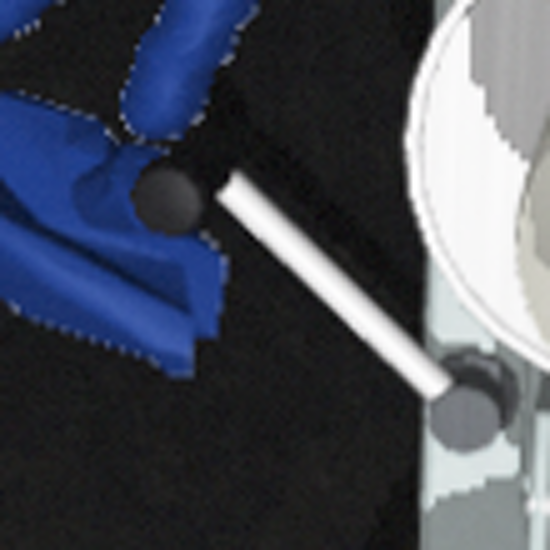

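```bash
python3 - <<'E'
from h import *
f=load('w5')
for u,v in [(180,172),(183,160),(190,155),(178,178),(170,190),(175,205),(185,215),(160,195)]: print(u,v,pd(f,u,v).round(3))
E
```

```text
180 172 [0.515 0.251 0.022]
183 160 [0.52  0.265 0.021]
190 155 [0.529 0.272 0.022]
178 178 [0.513 0.245 0.026]
170 190 [0.508 0.235 0.043]
175 205 [0.51  0.214 0.035]
185 215 [0.523 0.204 0.041]
160 195 [0.491 0.225 0.03 ]
```

Request:
arm_command(
  offset=[
    [-0.3,0,0],
    [-0.5,0,0],
    [-0.5,0,0],
    [-0.5,0.1,-0.2],
    [-0.45,0.1,-0.6],
    [0,0,-0.8],
    [0,0,-0.8],
    [0,0,-0.4],
  ],
  dr=[
    [0,0,0],
    [0,0,0],
    [0,0,0],
    [0,0,0],
    [0,0,0],
    [0,0,0],
    [0,0,0],
    [0,0,0],
  ],
  fingers=[0.8,0.6,0.3,0,0,0,0,0],
)

```text
t: 10.8
tcp_pos: [0.5328, 0.2785, 0.1456]
eef_rot: [-179.9, 0.0, 90.6]
wrist_force: [-0.6, 0.5, 0.8]
width: 0.005
```

```bash
python3 - <<'E'
from h import *
save('wrist','w6'); save('scene','s6'); s=get_state();print(s['t'],s['tcp_pos'],s['eef_rot'],s['width'],s['wrist_force'])
crop('s6',170,70,310,230,'c9',4)
E
```

```text
10.9 [0.53264083 0.2784212  0.14549975] [-1.79785059e+02  6.01131396e-02  9.05914299e+01] -0.0010082815586561235 [-0.46090052 -0.37932797 -0.00762057]
```

View pics/w6.png

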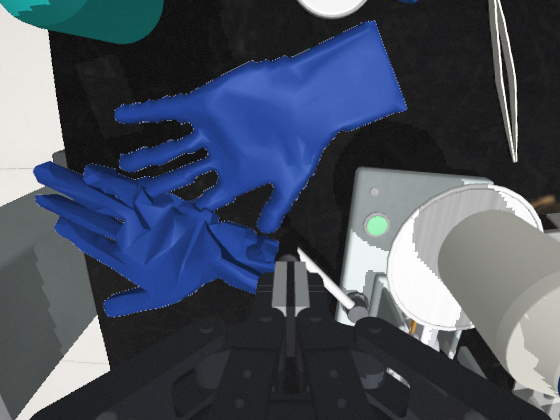

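View pics/c9.png

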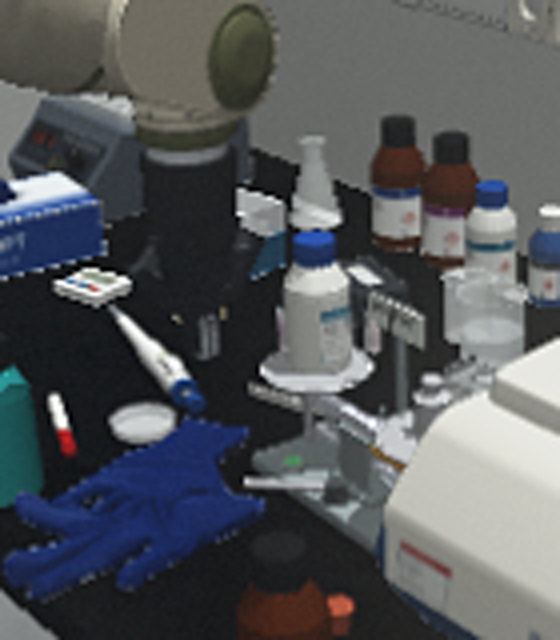

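Request:
arm_command(
  offset=[
    [0,0,-0.6],
    [0,0,-0.7],
    [0,0,-0.4],
    [0,0,-0.2],
    [0,-0.15,0],
    [0,-0.1,0],
    [0,-0.05,0],
    [0,0,0],
  ],
  dr=[
    [0,0,0],
    [0,0,0],
    [0,0,0],
    [0,0,0],
    [0,0,0],
    [0,0,0],
    [0,0,0],
    [0,0,0],
  ],
  fingers=[0,0,0,0,0,0,0,0],
)

```text
t: 11.9
tcp_pos: [0.5338, 0.2637, 0.0529]
eef_rot: [179.9, -0.0, 90.6]
wrist_force: [-0.3, 1.3, -0.3]
width: 0.002
```

```bash
python3 - <<'E'
from h import *
save('wrist','w7'); s=get_state();print(s['t'],s['tcp_pos'],s['eef_rot'],s['width'],s['wrist_force'])
crop('w7',180,180,420,380,'c10',3)
E
```

```text
11.95 [0.53375778 0.26372361 0.05268151] [ 1.79960607e+02 -6.94751536e-03  9.05889953e+01] -0.0048150387802907285 [0.10275041 0.85386936 0.53370164]
```

View pics/c10.png

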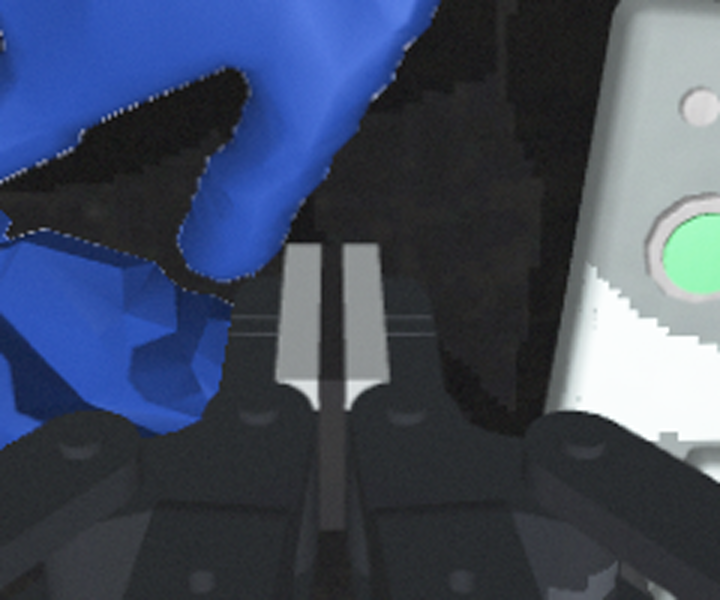

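Request:
arm_command(
  offset=[
    [-0.1,-0.1,0],
    [-0.1,-0.12,0],
    [-0.08,-0.12,0],
    [-0.08,-0.13,0],
    [-0.06,-0.14,0],
    [-0.05,-0.14,0],
    [-0.04,-0.14,0],
    [-0.02,-0.1,0],
  ],
  dr=[
    [0,0,0],
    [0,0,0],
    [0,0,0],
    [0,0,0],
    [0,0,0],
    [0,0,0],
    [0,0,0],
    [0,0,0],
  ],
  fingers=[0,0,0,0,0,0,0,0],
)

```text
t: 12.95
tcp_pos: [0.507, 0.2137, 0.0523]
eef_rot: [180.0, 0.0, 90.6]
wrist_force: [-0.5, 0.3, -0.1]
width: 0.002
```

Request:
arm_command(
  offset=[
    [0,-0.08,0],
    [0,-0.04,0],
    [0,0,0],
  ],
  dr=[
    [0,0,0],
    [0,0,0],
    [0,0,0],
  ],
  fingers=[0,0,0],
)

```text
t: 13.32
tcp_pos: [0.5073, 0.2081, 0.0523]
eef_rot: [180.0, 0.0, 90.6]
wrist_force: [-0.1, -0.5, -0.4]
width: 0.003
```

```bash
python3 - <<'E'
from h import *
save('wrist','w8'); save('scene','s8');save('top','t8'); s=get_state();print(s['t'],s['tcp_pos'],s['wrist_force'])
crop('s8',170,70,310,230,'c11',4);crop('t8',150,140,290,270,'c12',5)
E
```

```text
13.475 [0.50721723 0.2082193  0.05231964] [ 0.24623743 -0.45790732  0.02686922]
```

View pics/c11.png

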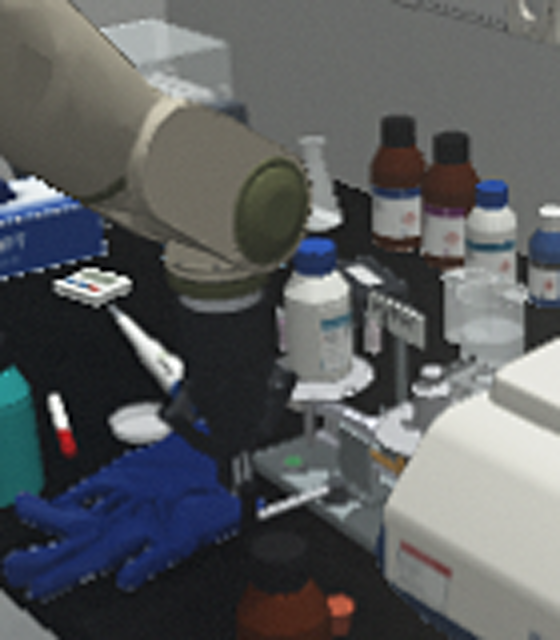

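View pics/w8.png

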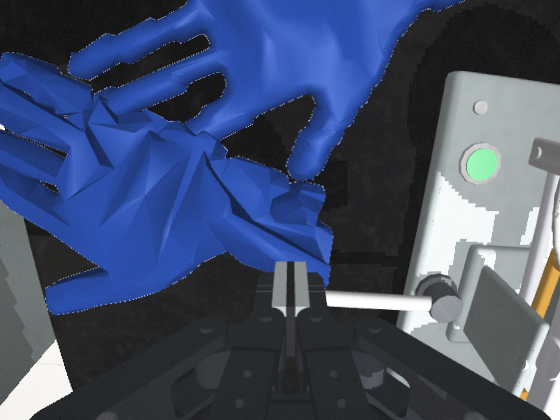

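Request:
arm_command(
  offset=[
    [0,-0.06,0],
    [0,-0.04,0],
    [0,0,0],
  ],
  dr=[
    [0,0,0],
    [0,0,0],
    [0,0,0],
  ],
  fingers=[0,0,0],
)

```text
t: 13.85
tcp_pos: [0.507, 0.2032, 0.0523]
eef_rot: [-180.0, -0.0, 90.6]
wrist_force: [-0.9, 1.7, 0.6]
width: -0.002
```

Request:
arm_command(
  offset=[
    [0,-0.06,0],
    [0,0,0],
  ],
  dr=[
    [0,0,0],
    [0,0,0],
  ],
  fingers=[0,0],
)

```text
t: 14.1
tcp_pos: [0.5069, 0.2024, 0.0524]
eef_rot: [180.0, -0.2, 90.5]
wrist_force: [-0.6, 15.7, -0.9]
width: -0.003
```

End stop reached: 15.7 N with no further travel. Backing off, letting the beam rest, then looking.

Request:
arm_command(
  offset=[
    [0,0.1,0],
    [0,0.2,0],
    [0,0.2,0],
    [0,0,0.7],
    [0,0,0.8],
    [0,0,0.6],
    [0,0,0],
    [0,0,0],
  ],
  dr=[
    [0,0,0],
    [0,0,0],
    [0,0,0],
    [0,0,0],
    [0,0,0],
    [0,0,0],
    [0,0,0],
    [0,0,0],
  ],
  fingers=[0,0,0,0,0,0,0,0],
)

```text
t: 15.1
tcp_pos: [0.5066, 0.2253, 0.1563]
eef_rot: [-179.9, 0.0, 90.6]
wrist_force: [0.2, 0.5, 0.2]
width: -0.003
```

Request:
arm_command(
  offset=[
    [-0.6,0,0],
    [-0.6,0,0],
    [0,0,0],
    [0,0,0],
    [0,0,0],
    [0,0,0],
    [0,0,0],
    [0,0,0],
  ],
  dr=[
    [0,0,0],
    [0,0,0],
    [0,0,0],
    [0,0,0],
    [0,0,0],
    [0,0,0],
    [0,0,0],
    [0,0,0],
  ],
  fingers=[0,0,0,0,0,0,0,0],
)

```text
t: 16.1
tcp_pos: [0.4471, 0.2252, 0.1573]
eef_rot: [-180.0, -0.0, 90.6]
wrist_force: [0.2, 0.3, -0.3]
width: 0.001
```

```bash
python3 - <<'E'
from h import *
save('wrist','w9'); save('scene','s9');save('top','t9'); s=get_state();print(s['t'],s['tcp_pos'],s['wrist_force'])
a=cv2.imread('pics/s6.png')[110:200,220:300];b=cv2.imread('pics/s9.png')[110:200,220:300]
cv2.imwrite('pics/c13.png',cv2.resize(np.hstack([a,b]),None,fx=5,fy=5,interpolation=cv2.INTER_CUBIC))
E
```

```text
16.25 [0.44709294 0.22523027 0.15730503] [-0.78007395  0.25721423 -0.70824253]
```

View pics/c13.png

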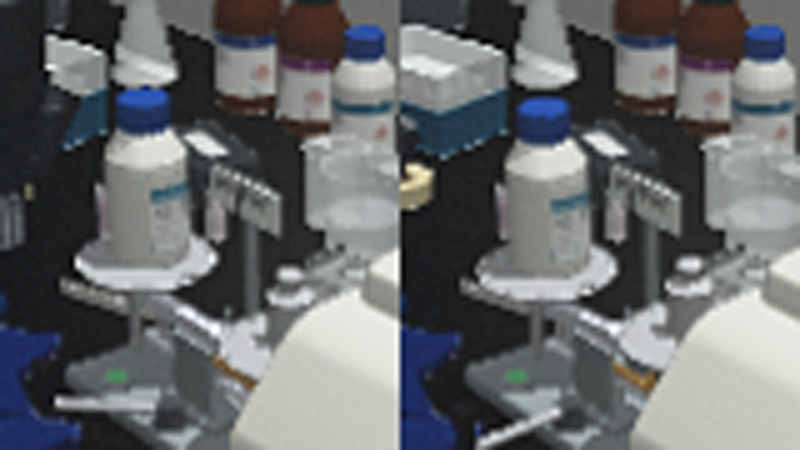

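View pics/w9.png

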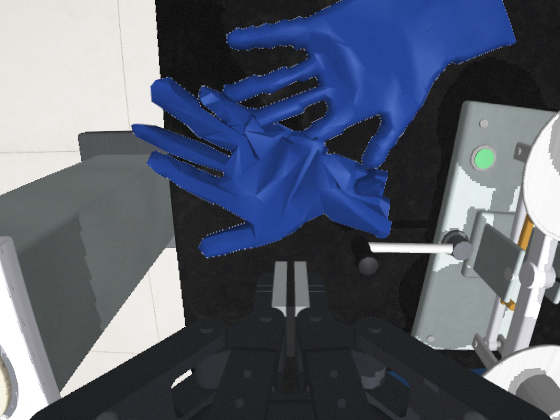

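```bash
python3 - <<'E'
from h import *
f=load('w9');print('knob',pz(f,368,265,.069).round(4))
import re
for a in ['s6','s8','s9']:
  g=load(a); im=g['frame'].astype(int)
  sub=im[120:150,225:265]; m=(sub[...,2]>130)&(sub[...,0]<70)
  v,u=np.nonzero(m); D=g['depth'][120:150,225:265]
  print(a,u.mean()+225,v.mean()+120,m.sum(), np.median([pd(g,x+225,y+120)[2] for x,y in zip(u,v)]))
for a in ['t4','t8','t9']:
  g=load(a); im=g['frame'].astype(int); sub=im[155:195,170:215]; m=(sub[...,2]>150)&(sub[...,0]<100);v,u=np.nonzero(m)
  if len(u): print(a,m.sum(),u.mean()+170,v.mean()+155,np.median([pd(g,x+170,y+155)[2] for x,y in zip(u,v)]))
# check mass height in scene: local depth of its knob
for a in ['s6','s9']:
  g=load(a); print(a,[pd(g,u,v).round(4).tolist() for u,v in [(278,165),(277,168),(247,160)]])
E
```

```text
knob [0.5038 0.1832 0.069 ]
s6 248.17857142857142 129.17857142857142 28 0.2206189917003612
s8 248.57692307692307 131.15384615384616 26 0.2130293874661432
s9 248.25 131.17857142857142 28 0.21361546135017911
t8 88 182.86363636363637 160.60227272727272 0.21297013486693384
t9 88 182.86363636363637 160.60227272727272 0.21275621980056814
s6 [[0.6275, 0.0957, 0.1545], [0.6246, 0.0973, 0.1443], [0.6228, 0.2518, 0.1181]]
s9 [[0.6284, 0.0967, 0.1538], [0.6214, 0.0937, 0.1467], [0.6252, 0.2549, 0.1163]]
```

The beam has come to rest with the left pan down. The cap dropped from z=0.2206 to 0.213 and the height was the same in s8 and s9, and the check mass rose. So the bottle is heavier. Relocking the beam.

Request:
arm_command(
  offset=[
    [0.3,-0.5,0],
    [0.45,-0.6,0],
    [0.4,-0.5,0],
    [0,0,-0.5],
    [0,0,-0.7],
    [0,0,-0.6],
    [0,0,-0.3],
    [0,0,0],
  ],
  dr=[
    [0,0,0],
    [0,0,0],
    [0,0,0],
    [0,0,0],
    [0,0,0],
    [0,0,0],
    [0,0,0],
    [0,0,0],
  ],
  fingers=[0,0,0,0,0,0,0,0],
)

```text
t: 17.25
tcp_pos: [0.5044, 0.1452, 0.052]
eef_rot: [-179.9, 0.0, 90.6]
wrist_force: [0.6, 0.2, 0.3]
width: -0.002
```

Request:
arm_command(
  offset=[
    [0,0.2,0],
    [0,0.16,0],
    [0.01,0.14,0],
    [0.02,0.14,0],
    [0.03,0.14,0],
    [0.05,0.14,0],
    [0.06,0.13,0],
    [0.08,0.13,0],
  ],
  dr=[
    [0,0,0],
    [0,0,0],
    [0,0,0],
    [0,0,0],
    [0,0,0],
    [0,0,0],
    [0,0,0],
    [0,0,0],
  ],
  fingers=[0,0,0,0,0,0,0,0],
)

```text
t: 18.25
tcp_pos: [0.5173, 0.2046, 0.0522]
eef_rot: [-180.0, 0.0, 90.6]
wrist_force: [0.3, -0.5, -0.1]
width: 0.003
```

Request:
arm_command(
  offset=[
    [0.09,0.12,0],
    [0.1,0.1,0],
    [0.08,0.08,0],
    [0,0,0],
  ],
  dr=[
    [0,0,0],
    [0,0,0],
    [0,0,0],
    [0,0,0],
  ],
  fingers=[0,0,0,0],
)

```text
t: 18.75
tcp_pos: [0.5309, 0.2195, 0.0523]
eef_rot: [180.0, -0.0, 90.6]
wrist_force: [0.6, -0.2, 0.5]
width: -0.0
```

Request:
arm_command(
  offset=[
    [0.04,0.06,0],
    [0.02,0.04,0],
    [0,0,0],
  ],
  dr=[
    [0,0,0],
    [0,0,0],
    [0,0,0],
  ],
  fingers=[0,0,0],
)

```text
t: 19.12
tcp_pos: [0.5339, 0.2241, 0.0524]
eef_rot: [180.0, 0.0, 90.6]
wrist_force: [1.9, -3.1, 0.4]
width: 0.0
```

```bash
python3 - <<'E'
from h import *
save('wrist','w10'); s=get_state();print(s['t'],s['tcp_pos'],s['wrist_force'])
E
```

```text
19.175 [0.53382683 0.22407713 0.05236206] [ 1.96264019 -3.15753919 -0.87033028]
```

View pics/w10.png

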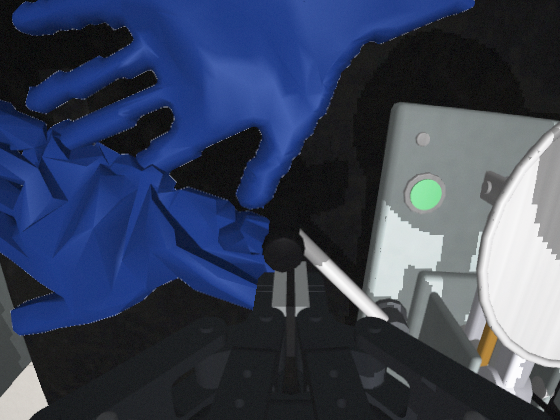

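Request:
arm_command(
  offset=[
    [0,0.05,0],
    [0,0,0],
  ],
  dr=[
    [0,0,0],
    [0,0,0],
  ],
  fingers=[0,0],
)

```text
t: 19.42
tcp_pos: [0.534, 0.2251, 0.0523]
eef_rot: [180.0, 0.2, 90.6]
wrist_force: [2.1, -11.3, 0.2]
width: -0.002
```

Locked stop reached (11 N). Backing off and going up to check the lever.

Request:
arm_command(
  offset=[
    [0,-0.1,0],
    [-0.2,-0.3,0],
    [0,0,0.5],
    [0,0,0.8],
    [0,0,0.9],
    [0,0,1],
    [0,0,0.9],
    [0,0,0.7],
  ],
  dr=[
    [0,0,0],
    [0,0,0],
    [0,0,0],
    [0,0,0],
    [0,0,0],
    [0,0,0],
    [0,0,0],
    [0,0,0],
  ],
  fingers=[0,0,0,0,0,0,0,0],
)

```text
t: 20.42
tcp_pos: [0.5232, 0.2072, 0.2944]
eef_rot: [179.9, -0.1, 90.6]
wrist_force: [-0.5, 0.3, -0.5]
width: -0.005
```

Request:
arm_command(
  offset=[
    [0.4,0.3,0],
    [0.5,0.4,0],
    [0.5,0.4,0],
    [0.5,0.2,0],
    [0.4,0.1,0],
    [0,0,0],
    [0,0,0],
  ],
  dr=[
    [0,0,0],
    [0,0,0],
    [0,0,0],
    [0,0,0],
    [0,0,0],
    [0,0,0],
    [0,0,0],
  ],
  fingers=[0.3,0.6,0.9,1,1,1,1],
)

```text
t: 21.3
tcp_pos: [0.6379, 0.2768, 0.2924]
eef_rot: [-180.0, -0.0, 90.6]
wrist_force: [0.0, -0.7, -0.7]
width: 1.001
```

```bash
python3 - <<'E'
from h import *
save('wrist','w11');save('scene','s11'); s=get_state();print(s['t'],s['tcp_pos'],s['eef_rot'],s['width'])
g=load('s11'); im=g['frame'].astype(int)
sub=im[120:150,225:265]; m=(sub[...,2]>130)&(sub[...,0]<70)
v,u=np.nonzero(m)
print(u.mean()+225,v.mean()+120,m.sum(), np.median([pd(g,x+225,y+120)[2] for x,y in zip(u,v)]))
E
```

```text
21.4 [0.63792591 0.27673859 0.29291967] [ 1.79982827e+02 -1.90081524e-02  9.06063790e+01] 1.0016476134781898
248.17857142857142 129.17857142857142 28 0.2207908512289126
```

View pics/w11.png

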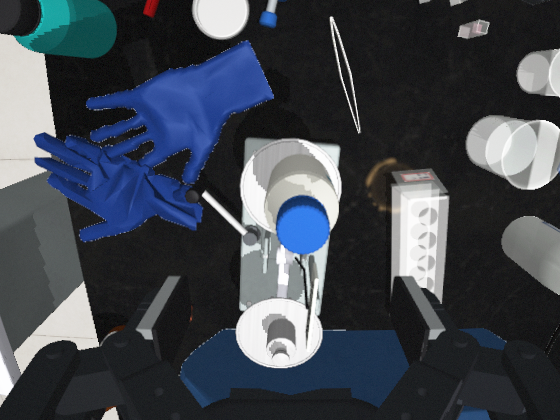

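```bash
python3 - <<'E'
from h import *
f=load('w11'); crop('w11',260,175,350,275,'c14',5)
for n,u,v,z in [('cap',303,226,.222),('knob',193,196.5,.069)]: print(n,pz(f,u,v,z).round(4))
im=f['frame'].astype(int);sub=im[190:256,270:335];m=((sub[...,2]>180)&(sub[...,0]<90)).astype(np.uint8)
v,u=np.nonzero(m);c=(u.mean()+270,v.mean()+190);print(c,m.sum(),u.min()+270,u.max()+270,v.min()+190,v.max()+190,pz(f,*c,.222))
E
```

```text
cap [0.6458 0.2724 0.222 ]
knob [0.533  0.2431 0.069 ]
(np.float64(302.81813550687724), np.float64(229.39174732552215)) 1963 277 329 201 253 [0.64572665 0.27003871 0.222     ]
```

Request:
arm_command(
  offset=[
    [0.16,-0.14,0],
    [0,0,0],
    [0,0,-0.5],
    [0,0,-0.7],
    [0,0,-0.4],
    [0,0,-0.18],
    [0,0,0],
    [0,0,0],
  ],
  dr=[
    [0,0,0],
    [0,0,0],
    [0,0,0],
    [0,0,0],
    [0,0,0],
    [0,0,0],
    [0,0,0],
    [0,0,0],
  ],
  fingers=[1,1,1,1,1,1,1,0.7],
)

```text
t: 22.4
tcp_pos: [0.6469, 0.2698, 0.2045]
eef_rot: [179.9, -0.0, 90.6]
wrist_force: [-0.4, 0.0, 0.3]
width: 0.812
```

Request:
arm_command(
  offset=[
    [0,0,0],
    [0,0,0],
    [0,0,0],
    [0,0,0],
    [0,0,0],
    [0,0,0],
  ],
  dr=[
    [0,0,0],
    [0,0,0],
    [0,0,0],
    [0,0,0],
    [0,0,0],
    [0,0,0],
  ],
  fingers=[0.5,0.4,0.2,0,0,0],
)

```text
t: 23.15
tcp_pos: [0.6466, 0.2697, 0.2034]
eef_rot: [180.0, -0.0, 90.6]
wrist_force: [1.0, 0.5, 1.6]
width: 0.399
```

```bash
python3 - <<'E'
from h import *
save('wrist','w12');s=get_state();print(s['t'],s['tcp_pos'],s['eef_rot'],s['width'],s['wrist_force'])
E
```

```text
23.2 [0.64664196 0.26974326 0.20338762] [ 1.79981085e+02 -6.19717779e-03  9.05919245e+01] 0.3956261805418464 [ 0.19550255 -0.08092795  1.76442473]
```

View pics/w12.png

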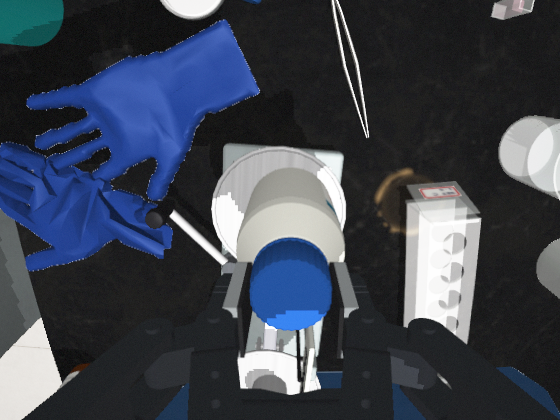

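Request:
arm_command(
  offset=[
    [0,0,0.1],
    [0,0,0.3],
    [0,0,0.6],
    [0,0,0.7],
    [-0.4,0,0.4],
    [-0.6,0,0],
    [-0.7,0,0],
    [-0.8,0,0],
  ],
  dr=[
    [0,0,0],
    [0,0,0],
    [0,0,0],
    [0,0,0],
    [0,0,0],
    [0,0,0],
    [0,0,0],
    [0,0,0],
  ],
  fingers=[0,0,0,0,0,0,0,0],
)

```text
t: 24.2
tcp_pos: [0.5203, 0.2695, 0.3088]
eef_rot: [-180.0, 0.0, 90.6]
wrist_force: [-0.4, 1.0, -2.5]
width: 0.395
```

Request:
arm_command(
  offset=[
    [-0.8,-0.2,0],
    [-0.8,-0.5,0],
    [-0.6,-0.6,0],
    [-0.3,-0.7,0],
    [0,-0.7,0],
    [0,-0.7,0],
    [0,-0.6,0],
    [0,-0.6,0],
  ],
  dr=[
    [0,0,0],
    [0,0,0],
    [0,0,0],
    [0,0,0],
    [0,0,0],
    [0,0,0],
    [0,0,0],
    [0,0,0],
  ],
  fingers=[0,0,0,0,0,0,0,0],
)

```text
t: 25.2
tcp_pos: [0.3963, 0.0387, 0.3092]
eef_rot: [180.0, 0.0, 90.6]
wrist_force: [0.9, -0.7, -2.8]
width: 0.393
```

Request:
arm_command(
  offset=[
    [0,-0.7,0],
    [0,-0.7,0],
    [0,-0.6,0],
    [0,-0.5,0],
    [0,-0.3,0],
    [0,0,0],
    [0,0,0],
  ],
  dr=[
    [0,0,0],
    [0,0,0],
    [0,0,0],
    [0,0,0],
    [0,0,0],
    [0,0,0],
    [0,0,0],
  ],
  fingers=[0,0,0,0,0,0,0],
)

```text
t: 26.08
tcp_pos: [0.3965, -0.0996, 0.3085]
eef_rot: [180.0, -0.0, 90.6]
wrist_force: [-0.2, 0.6, -2.5]
width: 0.397
```

```bash
python3 - <<'E'
from h import *
save('wrist','w13');save('top','t13');save('scene','s13');s=get_state();print(s['t'],s['tcp_pos'],s['eef_rot'],s['width'],s['wrist_force'])
E
```

```text
26.225 [ 0.39658522 -0.09966792  0.30841107] [ 1.79992445e+02 -6.74005250e-04  9.06492827e+01] 0.39586398183367216 [-0.25862984 -0.44019905 -2.53015601]
```

View pics/w13.png

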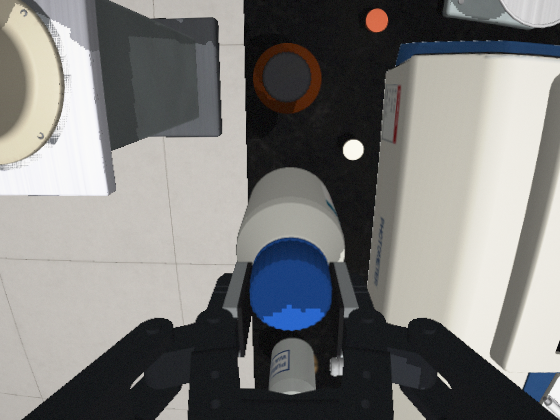

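View pics/s13.png

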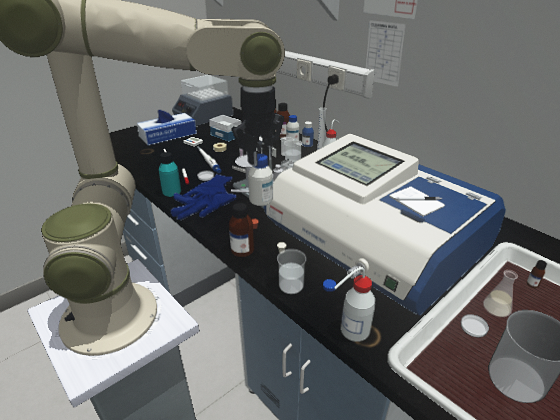

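```bash
python3 - <<'E'
from h import *
a=cv2.imread('pics/w13.png')[30:125,240:335]; cv2.imwrite('pics/c15.png',cv2.resize(a,None,fx=5,fy=5,interpolation=cv2.INTER_CUBIC))
a=cv2.imread('pics/s0.png') if 0 else cv2.imread('pics/scene0.png')[190:345,220:390]; cv2.imwrite('pics/c16.png',cv2.resize(a,None,fx=4,fy=4,interpolation=cv2.INTER_CUBIC))
a=cv2.imread('pics/top0.png')[225:262,310:420]; cv2.imwrite('pics/c17.png',cv2.resize(a,None,fx=7,fy=7,interpolation=cv2.INTER_CUBIC))
E
```

```text
(no output)
```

View pics/c15.png

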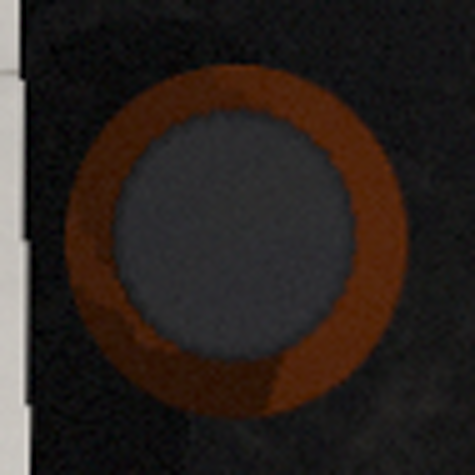

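View pics/c16.png

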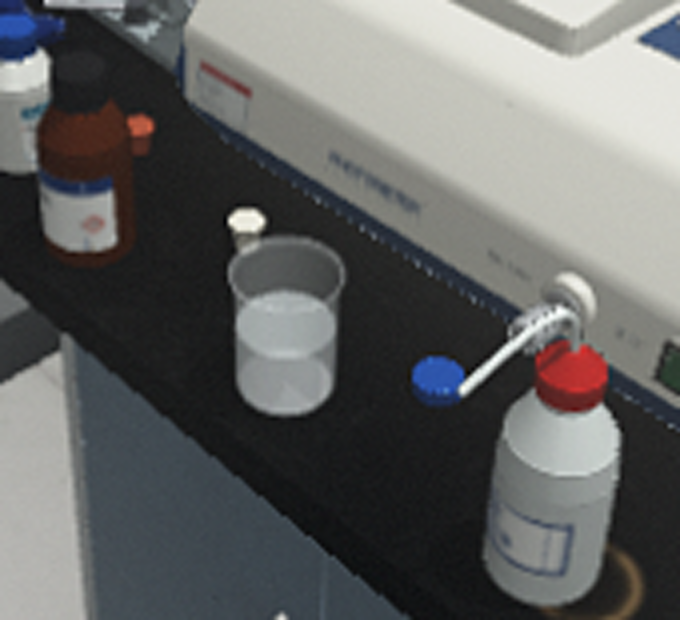

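View pics/c17.png

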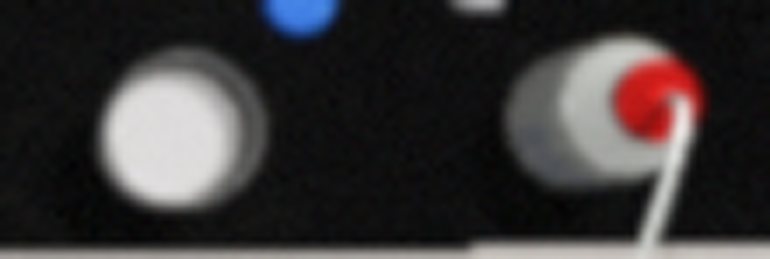

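```bash
python3 - <<'E'
from h import *
w=load('w13');g=load('scene0');t=load('top0')
print('brown w',pz(w,287.2,76.8,.15), 'shoulder', pz(w,287.4,78,.11))
print('brown top',pz(t,275.4,243.6,.15))
print('beaker scene rim',pz(g,291.8,258.5,.092),'base',pz(g,291.2,286.5,.003))
print('beaker top rim',pz(t,337.1,242.7,.092),'water',pz(t,334.3,244.7,.05))
print('wash cap',pz(t,310+658/7,225+98/7,.175),'base',pz(t,392.1,242.1,.0))
print('wash scene cap',pz(g,220+572/4,190+362/4,.17))
print('brown scene cap',pz(g,220+81/4,190+68/4,.15))
E
```

```text
brown w [ 0.39287274 -0.01157064  0.15      ] shoulder [ 0.39273057 -0.01184944  0.11      ]
brown top [ 0.39294174 -0.01157871  0.15      ]
beaker scene rim [ 0.39617006 -0.21432195  0.092     ] base [ 0.39312372 -0.21715743  0.003     ]
beaker top rim [ 0.39753523 -0.21287088  0.092     ] water [ 0.3938524  -0.20864195  0.05      ]
wash cap [ 0.40048843 -0.41007688  0.175     ] base [ 0.40359963 -0.41746197  0.        ]
wash scene cap [ 0.3890282  -0.42754717  0.17      ]
brown scene cap [ 0.39217346 -0.01737779  0.15      ]
```

Request:
arm_command(
  offset=[
    [-0.05,-0.24,0],
    [0,0,-0.5],
    [0,0,-0.7],
    [0,0,-0.8],
    [0,0,-0.8],
    [0,0,-0.6],
    [0,0,-0.4],
    [0,0,-0.2],
  ],
  dr=[
    [0,0,0],
    [0,0,0],
    [0,0,0],
    [0,0,0],
    [0,0,0],
    [0,0,0],
    [0,0,0],
    [0,0,0],
  ],
  fingers=[0,0,0,0,0,0,0,0],
)

```text
t: 27.22
tcp_pos: [0.3938, -0.1126, 0.1075]
eef_rot: [-179.9, -0.0, 90.6]
wrist_force: [-0.7, 0.4, -2.6]
width: 0.398
```

Request:
arm_command(
  offset=[
    [0,0,-0.08],
    [0,0,0],
    [0,0,0],
  ],
  dr=[
    [0,0,0],
    [0,0,0],
    [0,0,0],
  ],
  fingers=[0,0,0],
)

```text
t: 27.6
tcp_pos: [0.3944, -0.1125, 0.1049]
eef_rot: [179.9, 0.0, 90.6]
wrist_force: [-0.7, -0.6, -3.0]
width: 0.395
```

Request:
arm_command(
  offset=[
    [0,0,-0.05],
    [0,0,0],
    [0,0,-0.03],
    [0,0,0],
    [0,0,0],
  ],
  dr=[
    [0,0,0],
    [0,0,0],
    [0,0,0],
    [0,0,0],
    [0,0,0],
  ],
  fingers=[0,0,0,0,0],
)

```text
t: 28.22
tcp_pos: [0.3945, -0.1125, 0.1015]
eef_rot: [179.9, 0.1, 90.6]
wrist_force: [-3.9, 2.7, 13.4]
width: 0.397
```

Request:
arm_command(
  offset=[
    [0,0,-0.02],
    [0,0,0],
    [0,0,0],
  ],
  dr=[
    [0,0,0],
    [0,0,0],
    [0,0,0],
  ],
  fingers=[0,0,0],
)

```text
t: 28.6
tcp_pos: [0.3947, -0.1127, 0.1014]
eef_rot: [179.9, 0.1, 90.6]
wrist_force: [-6.1, 3.9, 25.6]
width: 0.396
```

Request:
arm_command(
  offset=[
    [0,0,0.03],
    [0,0,0],
  ],
  dr=[
    [0,0,0],
    [0,0,0],
  ],
  fingers=[0,0],
)

```text
t: 28.85
tcp_pos: [0.3944, -0.1125, 0.1015]
eef_rot: [179.9, 0.0, 90.6]
wrist_force: [-2.3, 1.3, 9.8]
width: 0.399
```

Request:
arm_command(
  offset=[
    [0,0,0],
    [0,0,0],
    [0,0,0],
    [0,0,0],
    [0,0,0],
    [0,0,0.3],
    [0,0,0.6],
    [0,0,0.8],
  ],
  dr=[
    [0,0,0],
    [0,0,0],
    [0,0,0],
    [0,0,0],
    [0,0,0],
    [0,0,0],
    [0,0,0],
    [0,0,0],
  ],
  fingers=[0.42,0.5,0.6,0.8,0.8,0.8,0.8,0.8],
)

```text
t: 29.85
tcp_pos: [0.3936, -0.112, 0.1863]
eef_rot: [-179.9, -0.1, 90.6]
wrist_force: [0.1, -0.1, 0.2]
width: 0.8
```

Request:
arm_command(
  offset=[
    [0,0,0.8],
    [0,0,0.6],
    [-0.3,0.5,0.2],
    [-0.3,0.8,0],
    [0,0.8,0],
    [0,0.8,0],
    [0,0.4,0],
    [0,0,0],
  ],
  dr=[
    [0,0,0],
    [0,0,0],
    [0,0,0],
    [0,0,0],
    [0,0,0],
    [0,0,0],
    [0,0,0],
    [0,0,0],
  ],
  fingers=[0.8,0.8,0.8,0.8,0.8,0.8,0.8,0.8],
)

```text
t: 30.85
tcp_pos: [0.3639, 0.0535, 0.2658]
eef_rot: [180.0, 0.0, 90.7]
wrist_force: [-0.1, -0.2, 0.2]
width: 0.799
```

```bash
python3 - <<'E'
from h import *
save('wrist','w14');save('top','t14');save('scene','s14');s=get_state();print(s['t'],s['tcp_pos'],s['eef_rot'],s['width'],s['wrist_force'])
a=cv2.imread('pics/t14.png')[140:270,180:420]; cv2.imwrite('pics/c18.png',cv2.resize(a,None,fx=3.3,fy=3.3,interpolation=cv2.INTER_CUBIC))
E
```

```text
31.0 [0.3641141  0.05209081 0.2657373 ] [-1.79989665e+02  8.00420349e-03  9.05553733e+01] 0.7992683713410487 [-0.6739894   0.15427441  0.46075482]
```

View pics/c18.png

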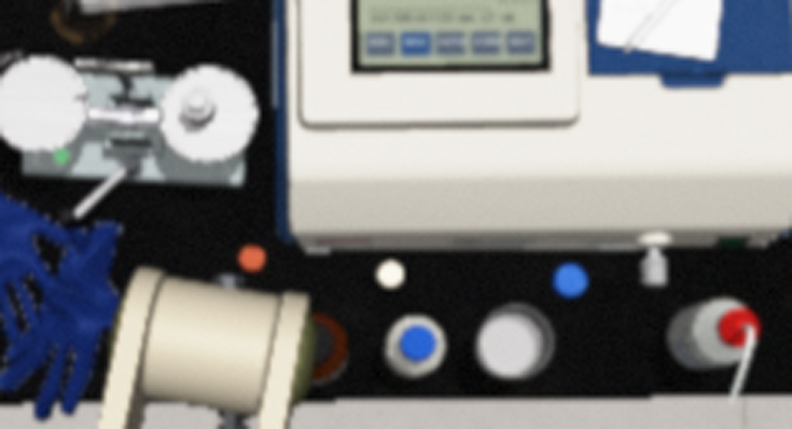

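View pics/s14.png

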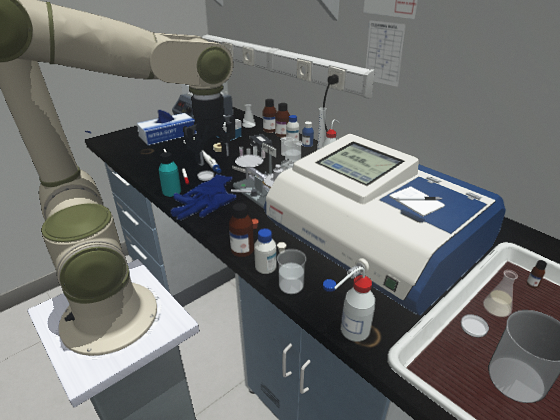

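View pics/w14.png

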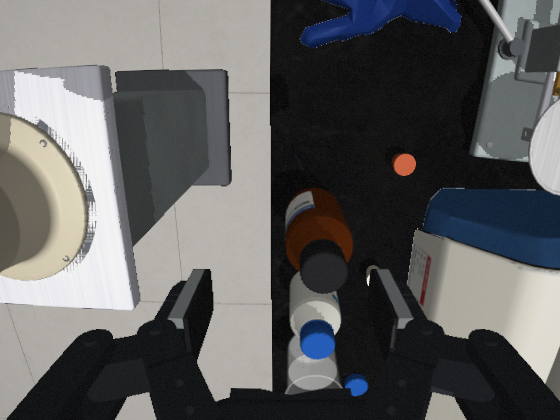

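```bash
python3 - <<'E'
from h import *
t=load('t14');print(pz(t,306.7,243.9,.118))
w=load('w14');print('wrist: bottle',pz(w,318,338,.118),'brown',pz(w,324,266,.15))
a=cv2.imread('pics/scene0.png',0).astype(int);b=cv2.imread('pics/s14.png',0).astype(int)
for n,(u0,v0,u1,v1) in dict(brown=(230,205,250,252),beaker=(283,252,305,292),wash=(342,276,375,340)).items():
  T=cv2.imread('pics/scene0.png')[v0:v1,u0:u1];I=cv2.imread('pics/s14.png');r=cv2.matchTemplate(I,T,cv2.TM_SQDIFF);print(n,np.unravel_index(r.argmin(),r.shape),(v0,u0))
E
```

```text
[ 0.39304248 -0.11167375  0.118     ]
wrist: bottle [ 0.39320518 -0.10299126  0.118     ] brown [ 0.39171745 -0.00432805  0.15      ]
brown (np.int64(205), np.int64(230)) (205, 230)
beaker (np.int64(252), np.int64(283)) (252, 283)
wash (np.int64(276), np.int64(342)) (276, 342)
```

```bash
python3 -c "
from bench import hand_in; print(hand_in())"
```

```text
the job is handed in; nothing more can be done
None
```

The bottle is heavier than the check mass, so I stood it in the front row midway between the brown bottle and the beaker. The job was handed in at about 31 s.

- **Weighing:** I set the bottle on the left pan with the beam locked, then swung the lever to its free end stop (about 16 N when it stopped). The left pan sank about 8 mm and stayed there while the check mass rose.
- **Relocking:** I swung the lever back to its stop (about 11 N) before touching the bottle again. The cap returned to its locked height, and the knob was within 2 mm of where it started.
- **Placing:** The top camera puts the bottle at about (0.393, -0.112). The brown bottle is at (0.393, -0.012) and the beaker at about (0.395, -0.212). By template match in the scene camera, the brown bottle, beaker and wash bottle had not moved by a pixel. The check mass is still on its pan and the gripper is clear of everything.
- **Disagreement:** In the last wrist view both the bottle and the brown bottle read 7 to 9 mm further to +y, but the gap between them was still 99 mm. I went with the top camera because it matched an earlier wrist view.
- **Heavier touch than intended:** The wrist force reached about 26 N as the bottle met the bench. I eased it to about 10 N before opening the fingers.

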